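# Park the topping pumps in order

## Robot

A 6-joint arm with a two-finger parallel gripper is mounted at the origin on the work surface. World frame = base frame: x ahead of the robot, y to its left, z up, the work surface at z = 0. Lengths are in m, angles in rad, forces in N, time in s.
With the tool pointing down it reaches from about 0.3 to 0.875 m from the base axis. Payload 6.4 kg.
Tool frame: the origin (TCP) lies between the finger pads; the fingertips stand 25 mm ahead of it and the grasp point (between the pads) lies 6 mm ahead of it; z points along the fingers, y is the line along which they close (so a half turn about z gives the same grasp; the last joint's range is limited). The gripper opens to 85 mm and grips with 20 to 120 N. Pads are 22 mm wide; open, the fingers measure 114 mm over their backs; the gripper's body (76 mm by 85 mm) begins 54 mm behind the grasp point. The pads swing forward as they close: fully open they stand 13 mm farther back than shut.
Start: joints at [-1.426, 0.181, 1.607, -0, 1.354, -0.206], TCP at [0.198, -0.54, 0.256] pointing down, gripper open.
Joint ranges: [-2.99, 2.99], [-0.89, 2.07], [0.3, 2.58], [-1.14, 4.28], [0, 2.63], [-3.12, 3.12]. Speed limits (rad/s): [2.57, 2.57, 3.01, 3.14, 3.14, 3.14].

## Interface

Orientations are given as a unit quaternion [w, x, y, z].
In Python, from bench import ctrl gives the robot as it stands.
- The arm moves only by the tool servo_tool, never from a script. Its argument "series" is text: rows parted by semicolons, each of 7 numbers parted by spaces: the gripper command: -1 is fully open, 1 is shut, values between are in proportion, then the shift along the tool's x, y, z in m, then the turn, a rotation vector about the tool's x, y, z in degrees. A call has 1 to 12 rows; each row is the pose to reach, as a shift and turn from the pose commanded when the call began, along the tool's axes at that moment; what a row does not reach only later rows make up. A row lasts 1/12 s, in which the tool goes at most 41.7 mm and 7.16 degrees, less where a joint would pass 70% of its speed; a pose out of reach is approached as far as the arm can. A call with a gripper value outside its range is refused whole. The fingers move at their own pace and stop on an object; the grip force is fixed at half the most. Time passes only in rows, so rows that repeat a pose let the fingers close. It gives the time, the measured TCP pose, the force, the opening and the grip force at its end, in the units of the state.
- ctrl.get_obs(): the state, without advancing time (a new reading comes with each control period).
- ctrl.camera(name): name is "scene" or "top" or "wrist"; returns a dict with "img" (480x640x3 uint8, red, green, blue), "z_map" (480x640 float32, m along the optical axis (not along the pixel's ray), 0 where there is no reading), "fovy" (degrees; the focal length in pixels is half the picture's height over the tangent of half this angle, whatever the lens; pixels are square), "cx", "cy" (the principal point, pixels), "extrinsics" (4x4, takes a point from camera to world coordinates); the wrist camera has in their place "T_tool_cam" (4x4, takes a point from camera to tool coordinates, whose origin is the TCP and whose axes are the flange's). Camera axes: x right, y down, z forward; pixel columns grow to the right and rows downward; lengths in m; the calibration is good to about 2 mm. A picture is of the moment at which its call begins: read the wrist's pose just before it.
- ctrl.hand_in(): hands the job in; it is judged then, once.
The state is a dict: "time_s": time; "q": joint angles; "dq": joint speeds; "joint_efforts": joint torques, N m; "eef_pos": TCP position; "eef_rot": TCP orientation; "wrist_force": force on the tool from outside, world axes, zero at the start; "torque": the same for the moment, N m; "opening": opening from 0.0 (shut) to 1.0 (fully open); "grasp_force": force on a finger pad.
Only numpy, scipy, OpenCV 4.12 (cv2) and the standard library are available. Lean on these libraries where they do the work, as an engineer would, in place of code of your own. Each camera call takes 0.05 s, during which the arm holds its last target. There are 200 camera calls.

## Task

Close down the dessert station's topping rail: with your fingertips, lightly push down the pump with the flat disc head, then the one with the bar head, then the one with the domed head, in that order, each well past half-way down its 30 mm stroke, where it stays by itself, and never forced hard against its stop. The pump with the square head is still in use, so leave it up, and do not pull any head upward. Do not shift or tip the cups, jar, tin, scraper or bottle.

Things in the scene. Friction and masses are not known exactly. Their poses are not given: they have to be found in the camera images.
- rail: Steel topping rail, fixed: a box 200 mm deep (x from -80 to +120 mm), 470 mm wide (y), its top 110 mm above the work surface; origin on the work surface. The four pumps stand on its top in one row along its y, 110 mm apart (y = -165, -55, 55, 165 mm, x = 0), in any order. A black drip tray 110 mm deep and 12 mm high lies in front (towards the robot, -x).
- disc_pump: Whole pump with black head shaped as a flat round disc, 58 mm across and 10 mm thick. Origin at the foot of its steel collar (52 mm across) on the rail's top, z up. A steel spout 10 mm thick leaves the stem below the head and reaches 125 mm towards -x, about 20 mm below the head's top or lower; no part of the pump rises above the head.
- disc_top (a point): Centre of the upper face of the disc pump's black head; about 200 mm above the work surface when up; moves with the head.
- disc_head (a joint): How far this head is pushed down, in m: 0 = up (starts between 0 and 0.006), 0.030 = down against its stop, negative = pulled up out of its collar (to -0.015). It moves straight down, takes about 5 N to start and 8 N near the bottom (friction and a weak spring), and stays wherever it is left.
- bar_pump: Whole pump with black head shaped as a straight bar, 80 mm long, 22 mm wide and 14 mm thick, crosswise to its spout (long along the pump's y). Origin at the foot of its steel collar (52 mm across) on the rail's top, z up. A steel spout 10 mm thick leaves the stem below the head and reaches 125 mm towards -x, about 20 mm below the head's top or lower; no part of the pump rises above the head.
- bar_top (a point): Centre of the upper face of the bar pump's black head; about 200 mm above the work surface when up; moves with the head.
- bar_head (a joint): How far this head is pushed down, in m: 0 = up (starts between 0 and 0.006), 0.030 = down against its stop, negative = pulled up out of its collar (to -0.015). It moves straight down, takes about 5 N to start and 8 N near the bottom (friction and a weak spring), and stays wherever it is left.
- dome_pump: Whole pump with black head shaped as a rounded mushroom dome, 42 mm across and 26 mm high, its very top nearly flat over 20 mm. Origin at the foot of its steel collar (52 mm across) on the rail's top, z up. A steel spout 10 mm thick leaves the stem below the head and reaches 125 mm towards -x, about 20 mm below the head's top or lower; no part of the pump rises above the head.
- dome_top (a point): Centre of the upper face of the dome pump's black head; about 200 mm above the work surface when up; moves with the head.
- dome_head (a joint): How far this head is pushed down, in m: 0 = up (starts between 0 and 0.006), 0.030 = down against its stop, negative = pulled up out of its collar (to -0.015). It moves straight down, takes about 5 N to start and 8 N near the bottom (friction and a weak spring), and stays wherever it is left.
- square_pump: Whole pump with black head shaped as a square block 40 x 40 mm, 12 mm thick; this pump is to be left up. Origin at the foot of its steel collar (52 mm across) on the rail's top, z up. A steel spout 10 mm thick leaves the stem below the head and reaches 125 mm towards -x, about 20 mm below the head's top or lower; no part of the pump rises above the head.
- square_top (a point): Centre of the upper face of the square pump's black head; about 200 mm above the work surface when up; moves with the head.
- square_head (a joint): How far this head is pushed down, in m: 0 = up (starts between 0 and 0.006), 0.030 = down against its stop, negative = pulled up out of its collar (to -0.015). It moves straight down, takes about 5 N to start and 8 N near the bottom (friction and a weak spring), and stays wherever it is left.
- cup: Open paper cup, 76 mm across the rim, 85 mm high, on the drip tray in front of the pumps; origin at the centre of its underside. Bystander.
- jar: Small lidded jar, 42 mm across, 62 mm high, on the rail behind the pumps; origin at the centre of its underside. Bystander.
- tin: Aluminium tin, 48 mm across, 35 mm high, on the rail behind the pumps; origin at the centre of its underside. Bystander.
- scraper: Small scraper lying flat on the rail behind the pumps, 120 mm long, 10 mm high; origin on its underside, near the middle. Bystander.
- sauce: Clear sauce bottle, 60 mm across, 170 mm high, on the table to the left (+y); origin at the centre of its underside. Bystander.
- cup_stack: Stack of upturned paper cups, 80 mm across, 140 mm high, on the table to the right (-y); origin at the centre of its underside. Bystander.

How it is judged:
By the outcome, as a careful person would: the job done as asked, in the order asked, and still so for the second after the job is handed in, with the robot touching nothing.
It also fails if it takes over 43 s, if anything falls off the work surface, if the arm or the gripper's body presses on something with over 40 N, if the wrist force passes 120 N, or if a joint passes its speed limit or range.

## Working session

There is one attempt and no reset: what is moved stays moved. The work goes in short steps, Python scripts to look and compute and a tool call to move; the robot and the scene stay as the last step left them, time stands still between calls to the robot, and variables do not carry over. Pictures are saved under pics/ and viewed, at most 10 in all, crops included, and the job is handed in when it is done.

Besides the shell and the picture viewer there is one more tool, called after "Emit:" as name(argument=value, ...) on one line, values as JSON. servo_tool: Moves the arm, as the interface text tells. Its arguments: {"type":"object","properties":{"series":{"type":"string"}},"required":["series"]}

```bash
mkdir -p pics; ls; cat > h.py <<'E'
import numpy as np, cv2
from bench import ctrl
def pts(c):
    h,w=c["z_map"].shape; f=h/2/np.tan(np.radians(c["fovy"])/2)
    v,u=np.mgrid[:h,:w]; z=c["z_map"]
    P=np.stack([(u-c["cx"])/f*z,(v-c["cy"])/f*z,z],-1)
    E=c["extrinsics"]; return P@E[:3,:3].T+E[:3,3]
E
python3 - <<'E'
from h import *
import pickle
o=ctrl.get_obs(); print(o)
for n in("top","scene"):
    c=ctrl.camera(n); pickle.dump(c,open(n+".pkl","wb"))
    cv2.imwrite(f"pics/{n}.png",c["img"][:,:,::-1]); print(n,c["fovy"],c["cx"],c["cy"],c["extrinsics"])
c=pickle.load(open("top.pkl","rb"));P=pts(c)
m=((P[...,2]>.18)&(P[...,2]<.215)&(c["z_map"]>0)&(c["img"].max(-1)<90)).astype(np.uint8)
n,l,s,ce=cv2.connectedComponentsWithStats(m)
for i in range(1,n):
    if s[i,4]>60: Q=P[l==i]; print(s[i],np.median(Q,0),Q.min(0),Q.max(0))
E
```

```text
pics
{'time_s': 0.0, 'q': array([-1.42630615e+00,  1.81579628e-01,  1.60802547e+00, -4.25142211e-05,
        1.35381822e+00, -2.06297336e-01]), 'dq': array([ 0.00085183, -0.00081113, -0.00028864, -0.00109812, -0.0011003 ,
       -0.00043224]), 'joint_efforts': array([-6.01537704e-04, -4.44875515e+01, -3.51330221e+01, -4.00653526e-04,
        9.15121171e-03, -4.11215893e-06]), 'eef_pos': array([ 0.19752006, -0.53944789,  0.25535399]), 'eef_rot': array([-9.15533670e-04,  9.84656692e-01,  1.74500319e-01,  7.53787632e-06]), 'wrist_force': array([-0.81630799,  0.29910343,  0.67218679]), 'torque': array([0.01781682, 0.05043013, 0.01639628]), 'grasp_force': 0.0, 'opening': 1.0000441320561624}
top 53.056990524738985 329.6883732359256 237.17607962281625 [[ 0.01361169 -0.99818448  0.05867258  0.45788274]
 [-0.99982941 -0.01285451  0.01326331 -0.02259212]
 [-0.01248502 -0.0588431  -0.99818917  1.52312599]
 [ 0.          0.          0.          1.        ]]
scene 48.438040646375754 316.0231099647582 241.37126141622278 [[-0.86348913  0.32525354 -0.38548236  1.02241649]
 [ 0.50402421  0.58465442 -
[... 608 characters left out ...]
85  0.74067223 0.20487693]
[ 63 215  33  26 177] [0.55792691 0.72501697 0.19844473] [0.51913137 0.64424516 0.18851654] [0.58795173 0.74163062 0.2149453 ]
[282 230  29  12 226] [0.53842364 0.08848674 0.19564579] [0.52439135 0.04951931 0.18744198] [0.55486797 0.12783725 0.20353083]
[328 236  15  15 173] [ 0.51995896 -0.01974581  0.19264114] [ 0.50084814 -0.0394457   0.18085352] [ 5.40095080e-01 -2.15021521e-04  2.03281316e-01]
[366 243  17  16 211] [ 0.49958517 -0.1276776   0.19541933] [ 0.48007767 -0.14994785  0.18709567] [ 0.52155761 -0.10565982  0.20430842]
[403 248  21  21 342] [ 0.48164814 -0.23473383  0.19557065] [ 0.45387288 -0.26325731  0.18325469] [ 0.50918207 -0.20749026  0.20412919]
```

View pics/top.png

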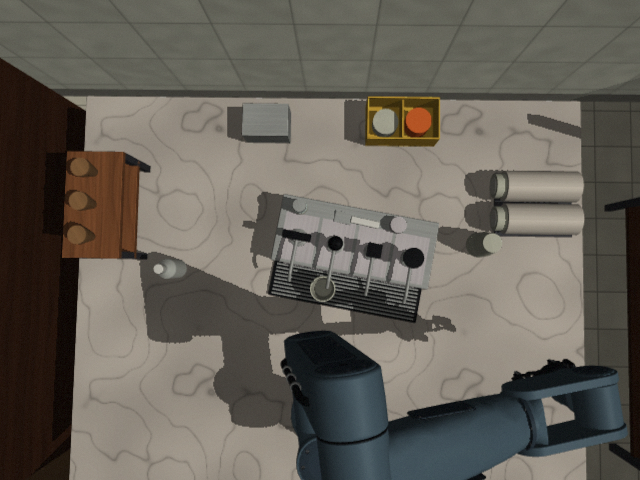

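View pics/scene.png

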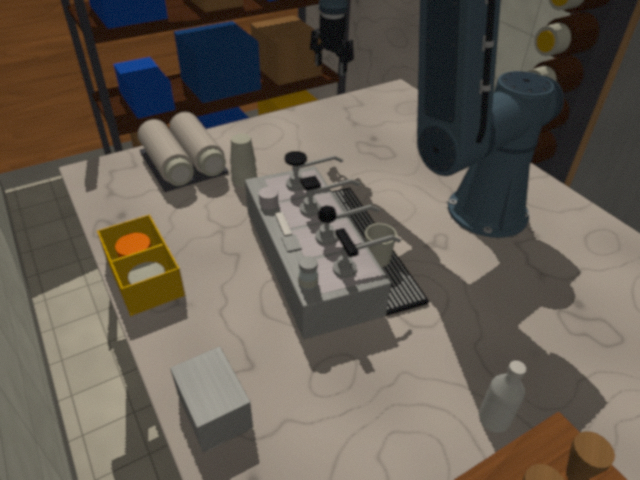

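The top view shows the heads left to right: bar (296,236), dome (335,243), square (374,250) and disc (413,258). The row runs at a yaw of about -10°, and the 0.328 m from disc to bar matches the 0.330 m spec. The scene view confirms the shapes. I'll shut the fingers and go above the disc.

Emit:
servo_tool(series="1 0.03 -0.015 -0.01 0 0 3;1 0.062 -0.031 -0.015 0 0 6;1 0.096 -0.049 -0.015 0 0 9;1 0.13 -0.066 -0.015 0 0 12;1 0.164 -0.083 -0.015 0 0 15;1 0.198 -0.1 -0.015 0 0 18;1 0.232 -0.118 -0.015 0 0 21;1 0.266 -0.135 -0.015 0 0 24;1 0.3 -0.152 -0.015 0 0 27;1 0.334 -0.169 -0.015 0 0 30;1 0.36 -0.182 -0.01 0 0 30;1 0.372 -0.188 -0.01 0 0 30")

```text
time_s: 1.1
eef_pos: [0.4839, -0.2322, 0.2653]
eef_rot: [-0.001, 0.996, -0.085, -0.0]
wrist_force: [-0.6, -0.5, -0.7]
opening: 0.0
grasp_force: 0.0
```

Emit:
servo_tool(series="1 0 0 0.005 0 0 0;1 0 0 0.01 0 0 0;1 0 0 0.015 0 0 0;1 0 0 0.015 0 0 0;1 0 0 0.015 0 0 0")

```text
time_s: 1.52
eef_pos: [0.4814, -0.2364, 0.2506]
eef_rot: [-0.0, 0.996, -0.087, -0.001]
wrist_force: [0.4, 0.6, -0.2]
opening: 0.003
grasp_force: 0.0
```

```bash
python3 - <<'E'
from h import *
from scipy.spatial.transform import Rotation as R
o=ctrl.get_obs(); c=ctrl.camera("wrist")
T=np.eye(4); w,x,y,z=o["eef_rot"]; T[:3,:3]=R.from_quat([x,y,z,w]).as_matrix(); T[:3,3]=o["eef_pos"]
c["extrinsics"]=T@c["T_tool_cam"]; P=pts(c)
cv2.imwrite("pics/w1.png",c["img"][:,:,::-1])
m=((P[...,2]>.175)&(P[...,2]<.215)&(c["z_map"]>0)&(c["img"].max(-1)<90)).astype(np.uint8)
n,l,s,ce=cv2.connectedComponentsWithStats(m)
for i in range(1,n):
    if s[i,4]>300: Q=P[l==i]; print(s[i],np.median(Q,0).round(4),np.percentile(Q,2,axis=0).round(4),np.percentile(Q,98,axis=0).round(4))
E
```

```text
[ 263  218  109   94 6884] [ 0.4914 -0.2389  0.1987] [ 0.4691 -0.2629  0.1951] [ 0.5113 -0.2112  0.2   ]
[  63  234   95   75 6189] [ 0.5049 -0.1319  0.1987] [ 0.4837 -0.1505  0.1897] [ 0.5239 -0.1107  0.2   ]
```

View pics/w1.png

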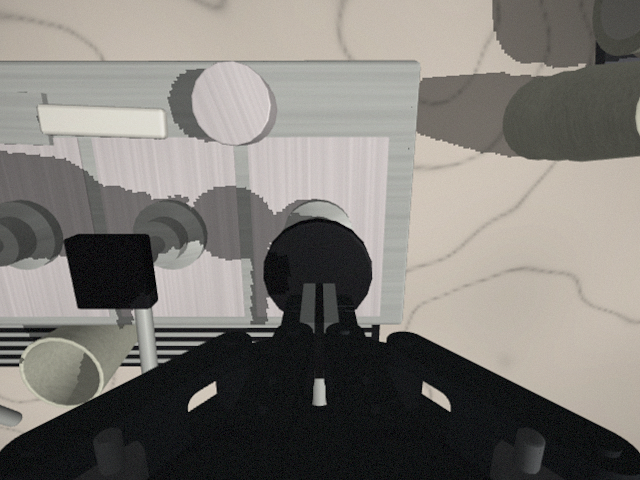

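The wrist view shows the disc at (318,270) under the shut tips, with the square head at (110,270) well clear. Its top is at about z 0.199. I'll descend to contact.

Emit:
servo_tool(series="1 0.002 0 0.008 0 0 0;1 0.002 0 0.014 0 0 0;1 0.002 0 0.02 0 0 0;1 0.002 0 0.022 0 0 0;1 0.002 0 0.022 0 0 0")

```text
time_s: 1.98
eef_pos: [0.4838, -0.2356, 0.2281]
eef_rot: [-0.001, 0.996, -0.086, -0.001]
wrist_force: [-0.9, -0.2, 0.2]
opening: 0.001
grasp_force: 0.0
```

Emit:
servo_tool(series="1 0 0 0.002 0 0 0;1 0 0 0.002 0 0 0")

```text
time_s: 2.15
eef_pos: [0.4844, -0.2359, 0.2271]
eef_rot: [-0.0, 0.996, -0.086, -0.0]
wrist_force: [0.2, -0.3, -0.3]
opening: -0.0
grasp_force: 0.0
```

Emit:
servo_tool(series="1 0 0 0.002 0 0 0;1 0 0 0.002 0 0 0")

```text
time_s: 2.32
eef_pos: [0.4843, -0.2359, 0.2252]
eef_rot: [0.0, 0.996, -0.086, -0.0]
wrist_force: [-0.3, 0.4, 0.1]
opening: -0.006
grasp_force: 0.0
```

Emit:
servo_tool(series="1 0 0 0.002 0 0 0;1 0 0 0.002 0 0 0")

```text
time_s: 2.48
eef_pos: [0.4843, -0.2359, 0.2231]
eef_rot: [-0.0, 0.996, -0.086, -0.0]
wrist_force: [-0.2, 0.1, 0.5]
opening: 0.002
grasp_force: 0.0
```

Emit:
servo_tool(series="1 0 0 0.002 0 0 0;1 0 0 0.002 0 0 0")

```text
time_s: 2.65
eef_pos: [0.4844, -0.236, 0.2214]
eef_rot: [0.0, 0.996, -0.086, 0.0]
wrist_force: [0.0, 0.3, 2.7]
opening: 0.002
grasp_force: 0.9
```

Emit:
servo_tool(series="1 0 0 0.002 0 0 0;1 0 0 0.002 0 0 0")

```text
time_s: 2.82
eef_pos: [0.4844, -0.236, 0.2195]
eef_rot: [0.0, 0.996, -0.086, 0.0]
wrist_force: [-1.3, 1.0, 3.1]
opening: 0.002
grasp_force: 1.8
```

Emit:
servo_tool(series="1 0 0 0.002 0 0 0;1 0 0 0.002 0 0 0")

```text
time_s: 2.98
eef_pos: [0.4844, -0.236, 0.2174]
eef_rot: [0.0, 0.996, -0.086, 0.0]
wrist_force: [-1.1, 0.5, 2.7]
opening: 0.003
grasp_force: 1.8
```

Emit:
servo_tool(series="1 0 0 0.002 0 0 0;1 0 0 0.004 0 0 0;1 0 0 0.006 0 0 0;1 0 0 0.008 0 0 0;1 0 0 0.01 0 0 0;1 0 0 0.01 0 0 0")

```text
time_s: 3.48
eef_pos: [0.4844, -0.236, 0.2074]
eef_rot: [0.0, 0.996, -0.086, 0.0]
wrist_force: [-0.0, 0.6, 3.5]
opening: -0.003
grasp_force: 1.7
```

Emit:
servo_tool(series="1 0 0 0.002 0 0 0;1 0 0 0.004 0 0 0;1 0 0 0.005 0 0 0;1 0 0 0.005 0 0 0")

```text
time_s: 3.82
eef_pos: [0.4844, -0.236, 0.2025]
eef_rot: [0.0, 0.996, -0.086, 0.0]
wrist_force: [-0.6, 1.0, 4.0]
opening: -0.001
grasp_force: 2.3
```

Emit:
servo_tool(series="1 0 0 -0.01 0 0 0;1 0 0 -0.03 0 0 0;1 0 0 -0.05 0 0 0;1 0 0 -0.055 0 0 0;1 0 0 -0.055 0 0 0")

```text
time_s: 4.23
eef_pos: [0.4852, -0.2367, 0.2593]
eef_rot: [0.001, 0.996, -0.086, 0.002]
wrist_force: [1.3, -0.6, 0.3]
opening: -0.003
grasp_force: 0.0
```

Emit:
servo_tool(series="1 0 -0.02 0 0 0 0;1 0 -0.055 0 0 0 0;1 0 -0.09 0 0 0 0;1 0 -0.125 0 0 0 0;1 0 -0.16 0 0 0 0;1 0 -0.195 0 0 0 0;1 0 -0.23 0 0 0 0;1 0 -0.265 0 0 0 0;1 0 -0.295 0 0 0 0;1 0 -0.315 0 0 0 0;1 0 -0.327 0 0 0 0;1 0 -0.327 0 0 0 0")

```text
time_s: 5.23
eef_pos: [0.5401, 0.0881, 0.256]
eef_rot: [-0.0, 0.996, -0.085, -0.001]
wrist_force: [0.2, 1.1, -1.0]
opening: 0.003
grasp_force: 0.0
```

Emit:
servo_tool(series="1 0 0 0.008 0 0 0;1 0 0 0.008 0 0 0")

```text
time_s: 5.4
eef_pos: [0.5396, 0.0851, 0.2471]
eef_rot: [0.0, 0.996, -0.087, -0.001]
wrist_force: [-0.7, 0.3, -0.8]
opening: 0.003
grasp_force: 0.0
```

```bash
cat > look.py <<'E'
from h import *
import sys
from scipy.spatial.transform import Rotation as R
o=ctrl.get_obs(); c=ctrl.camera("wrist")
T=np.eye(4); w,x,y,z=o["eef_rot"]; T[:3,:3]=R.from_quat([x,y,z,w]).as_matrix(); T[:3,3]=o["eef_pos"]
c["extrinsics"]=T@c["T_tool_cam"]; P=pts(c)
cv2.imwrite(f"pics/{sys.argv[1]}.png",c["img"][:,:,::-1])
m=((P[...,2]>.155)&(P[...,2]<.21)&(c["z_map"]>0)&(c["img"].max(-1)<90)).astype(np.uint8)
n,l,s,ce=cv2.connectedComponentsWithStats(m)
print(o["eef_pos"])
for i in range(1,n):
    if s[i,4]>300:
        Q=P[l==i]; A=Q@np.array([[.985,.1736,0],[-.1736,.985,0],[0,0,1]]).T.T if 0 else Q
        print(s[i],np.median(Q,0).round(4),np.percentile(Q,2,axis=0).round(4),np.percentile(Q,98,axis=0).round(4))
E
python3 look.py w2
```

```text
[0.5396034  0.08508681 0.24714894]
[ 466  230   88  138 5515] [ 0.5269 -0.0136  0.1952] [ 0.4719 -0.0343  0.1728] [5.419e-01 3.000e-04 2.002e-01]
[ 234  243  154   56 6195] [0.5446 0.0885 0.1986] [0.5284 0.0506 0.1687] [0.5565 0.1246 0.2001]
[612 392  28  37 414] [ 0.392  -0.1044  0.1693] [ 0.3789 -0.1076  0.1594] [ 0.4105 -0.1015  0.1761]
```

View pics/w2.png

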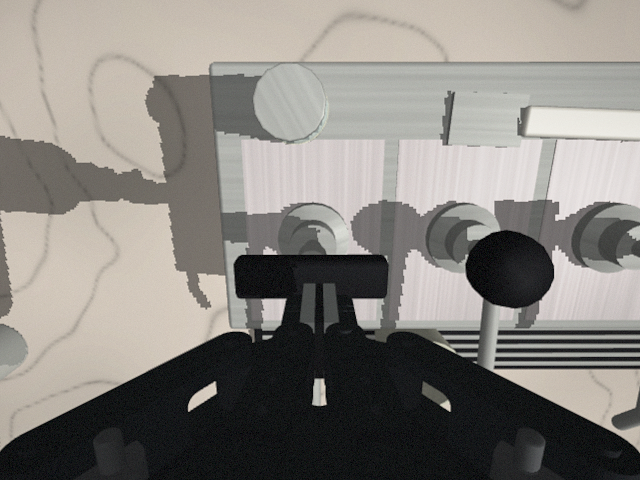

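The wrist view shows the bar at (311,276) centred just left of the fingertips, and the dome at (510,270), about 110 mm away and clear. I'll nudge over and descend.

Emit:
servo_tool(series="1 0.0025 -0.003 0.007 0 0 0;1 0.0025 -0.003 0.014 0 0 0;1 0.0025 -0.003 0.02 0 0 0;1 0.0025 -0.003 0.022 0 0 0;1 0.0025 -0.003 0.022 0 0 0")

```text
time_s: 5.87
eef_pos: [0.5429, 0.0885, 0.2261]
eef_rot: [0.0, 0.996, -0.087, -0.001]
wrist_force: [0.2, -0.4, 0.4]
opening: 0.003
grasp_force: 0.0
```

Emit:
servo_tool(series="1 0 0 0.002 0 0 0;1 0 0 0.002 0 0 0")

```text
time_s: 6.03
eef_pos: [0.5435, 0.0887, 0.2252]
eef_rot: [0.0, 0.996, -0.086, -0.0]
wrist_force: [-0.5, 0.6, -0.0]
opening: 0.001
grasp_force: 0.0
```

Emit:
servo_tool(series="1 0 0 0.002 0 0 0;1 0 0 0.002 0 0 0")

```text
time_s: 6.2
eef_pos: [0.5435, 0.0888, 0.2232]
eef_rot: [-0.0, 0.996, -0.086, 0.0]
wrist_force: [-0.4, 0.1, -0.5]
opening: -0.001
grasp_force: 0.0
```

Emit:
servo_tool(series="1 0 0 0.002 0 0 0;1 0 0 0.002 0 0 0")

```text
time_s: 6.37
eef_pos: [0.5437, 0.0887, 0.2216]
eef_rot: [-0.0, 0.996, -0.086, 0.0]
wrist_force: [-0.4, -0.6, 2.4]
opening: 0.002
grasp_force: 1.0
```

Emit:
servo_tool(series="1 0 0 0.002 0 0 0;1 0 0 0.002 0 0 0")

```text
time_s: 6.53
eef_pos: [0.5437, 0.0887, 0.2196]
eef_rot: [-0.0, 0.996, -0.086, 0.0]
wrist_force: [-0.4, -0.8, 4.5]
opening: -0.003
grasp_force: 1.9
```

Emit:
servo_tool(series="1 0 0 0.002 0 0 0;1 0 0 0.004 0 0 0;1 0 0 0.006 0 0 0;1 0 0 0.008 0 0 0;1 0 0 0.01 0 0 0;1 0 0 0.012 0 0 0;1 0 0 0.012 0 0 0")

```text
time_s: 7.12
eef_pos: [0.5437, 0.0888, 0.2075]
eef_rot: [-0.0, 0.996, -0.086, 0.0]
wrist_force: [-0.7, 0.0, 3.7]
opening: -0.0
grasp_force: 1.7
```

Emit:
servo_tool(series="1 0 0 0.002 0 0 0;1 0 0 0.004 0 0 0;1 0 0 0.005 0 0 0;1 0 0 0.005 0 0 0")

```text
time_s: 7.45
eef_pos: [0.5437, 0.0888, 0.2026]
eef_rot: [-0.0, 0.996, -0.086, 0.0]
wrist_force: [-0.8, -0.0, 4.1]
opening: 0.003
grasp_force: 2.3
```

Emit:
servo_tool(series="1 0 0 -0.01 0 0 0;1 0 0 -0.03 0 0 0;1 0 0 -0.05 0 0 0;1 0 0 -0.055 0 0 0;1 0 0 -0.055 0 0 0")

```text
time_s: 7.87
eef_pos: [0.5447, 0.0887, 0.2593]
eef_rot: [-0.0, 0.996, -0.086, 0.002]
wrist_force: [0.3, -0.1, 0.0]
opening: -0.002
grasp_force: 0.0
```

Emit:
servo_tool(series="1 0 0.02 0 0 0 0;1 0 0.05 0 0 0 0;1 0 0.08 0 0 0 0;1 -0.001 0.1 0 0 0 0;1 -0.001 0.111 0 0 0 0;1 -0.001 0.111 0.01 0 0 0;1 -0.001 0.111 0.01 0 0 0")

```text
time_s: 8.45
eef_pos: [0.5224, -0.0201, 0.2446]
eef_rot: [-0.001, 0.996, -0.087, -0.002]
wrist_force: [-0.7, -0.4, -0.9]
opening: -0.0
grasp_force: 0.0
```

```bash
python3 look.py w3
```

```text
[ 0.52235021 -0.0201109   0.24462289]
[ 280  233   76   64 3532] [ 0.5313 -0.0225  0.1954] [ 0.5155 -0.0391  0.1766] [ 0.5421 -0.003   0.2001]
[ 482  242   97  129 6921] [ 0.5052 -0.125   0.1984] [ 0.4542 -0.1474  0.1704] [ 0.5242 -0.107   0.1998]
[  52  246  149   42 5727] [0.5428 0.0852 0.1785] [0.5277 0.0485 0.1686] [0.5562 0.1236 0.1799]
```

View pics/w3.png

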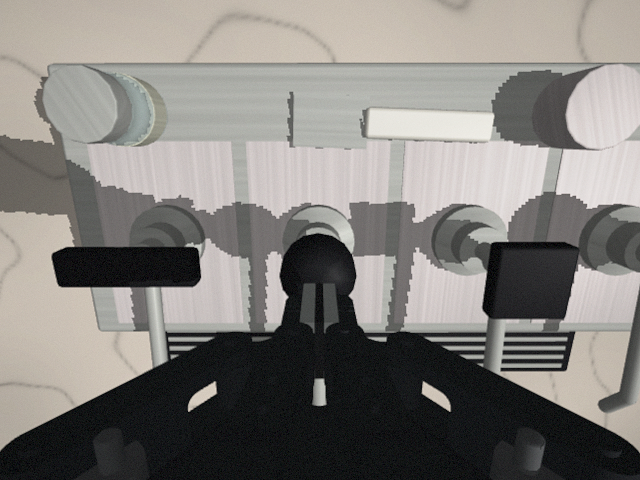

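The dome is at (318,270), centred on the tips. The bar at (127,266) now sits 20 mm lower, at z 0.1785, and the square head at (530,280) is still up. I'll press the dome.

Emit:
servo_tool(series="1 0 0 0.007 0 0 0;1 0 0 0.013 0 0 0;1 0 0 0.017 0 0 0;1 0 0 0.019 0 0 0;1 0 0 0.019 0 0 0")

```text
time_s: 8.92
eef_pos: [0.5231, -0.0199, 0.2274]
eef_rot: [-0.0, 0.996, -0.086, -0.001]
wrist_force: [0.5, -0.5, 0.2]
opening: 0.002
grasp_force: 0.0
```

Emit:
servo_tool(series="1 0 0 0.002 0 0 0;1 0 0 0.002 0 0 0")

```text
time_s: 9.08
eef_pos: [0.5235, -0.0203, 0.2262]
eef_rot: [-0.0, 0.996, -0.086, -0.0]
wrist_force: [-0.9, -1.3, 0.6]
opening: 0.002
grasp_force: 0.0
```

Emit:
servo_tool(series="1 0 0 0.002 0 0 0;1 0 0 0.002 0 0 0")

```text
time_s: 9.25
eef_pos: [0.5234, -0.0205, 0.2242]
eef_rot: [-0.0, 0.996, -0.086, -0.0]
wrist_force: [0.2, -0.5, 0.0]
opening: 0.003
grasp_force: 0.0
```

Emit:
servo_tool(series="1 0 0 0.002 0 0 0;1 0 0 0.002 0 0 0")

```text
time_s: 9.42
eef_pos: [0.5236, -0.0206, 0.2226]
eef_rot: [0.0, 0.996, -0.086, 0.0]
wrist_force: [-0.0, 0.2, 2.0]
opening: -0.001
grasp_force: 0.9
```

Emit:
servo_tool(series="1 0 0 0.002 0 0 0;1 0 0 0.002 0 0 0")

```text
time_s: 9.58
eef_pos: [0.5236, -0.0205, 0.2205]
eef_rot: [0.0, 0.996, -0.086, 0.0]
wrist_force: [-0.9, 0.3, 2.8]
opening: 0.001
grasp_force: 1.7
```

Contact is at about 0.223, so I'll push to about 0.2025.

Emit:
servo_tool(series="1 0 0 0.002 0 0 0;1 0 0 0.004 0 0 0;1 0 0 0.006 0 0 0;1 0 0 0.008 0 0 0;1 0 0 0.01 0 0 0;1 0 0 0.012 0 0 0;1 0 0 0.012 0 0 0")

```text
time_s: 10.17
eef_pos: [0.5236, -0.0205, 0.2084]
eef_rot: [0.0, 0.996, -0.086, 0.0]
wrist_force: [-1.4, 0.2, 3.8]
opening: -0.003
grasp_force: 1.5
```

Emit:
servo_tool(series="1 0 0 0.002 0 0 0;1 0 0 0.004 0 0 0;1 0 0 0.006 0 0 0;1 0 0 0.006 0 0 0")

```text
time_s: 10.5
eef_pos: [0.5237, -0.0205, 0.2025]
eef_rot: [0.0, 0.996, -0.086, 0.0]
wrist_force: [-1.5, 0.8, 3.5]
opening: 0.001
grasp_force: 1.8
```

Emit:
servo_tool(series="1 0 0 -0.01 0 0 0;1 0 0 -0.03 0 0 0;1 0 0 -0.055 0 0 0;1 0 0 -0.085 0 0 0;1 0 0 -0.11 0 0 0;1 0 0 -0.12 0 0 0;1 0 0 -0.12 0 0 0;1 0 0 -0.12 0 0 0")

```text
time_s: 11.17
eef_pos: [0.5233, -0.0204, 0.3219]
eef_rot: [-0.0, 0.996, -0.086, 0.0]
wrist_force: [-0.9, 0.4, -1.2]
opening: -0.002
grasp_force: 0.0
```

```bash
python3 look.py w4
```

```text
[ 0.52332824 -0.02041696  0.32186017]
[ 556  199   82   71 4504] [ 0.4862 -0.2336  0.1784] [ 0.4597 -0.2611  0.1717] [ 0.5108 -0.2084  0.1798]
[ 292  205   52   52 2007] [ 0.5258 -0.0208  0.1754] [ 0.5067 -0.0384  0.1592] [ 0.5415 -0.0024  0.1793]
[ 437  215   63  133 3341] [ 0.5038 -0.1254  0.1985] [ 0.4275 -0.1474  0.1727] [ 0.5238 -0.1072  0.2   ]
[ 125  219  107   31 3011] [0.5424 0.0864 0.1786] [0.5277 0.049  0.1681] [0.5562 0.1244 0.1801]
```

View pics/w4.png

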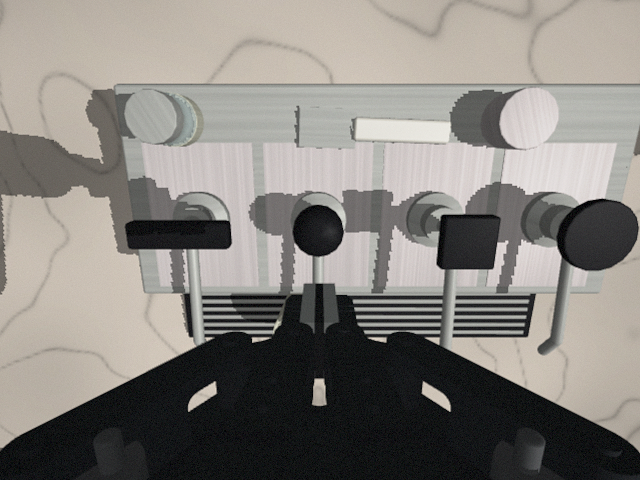

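The disc (598,234), bar (179,234) and dome (318,230) are all about 20 mm down, with tops near z 0.179. The square head (468,242) is still up at 0.1985. The bystanders on the rail are undisturbed and the robot is clear.

```bash
python3 -c "from bench import ctrl; print(ctrl.hand_in())"
```

```text
the job is handed in; nothing more can be done
None
```

I pressed the disc, bar and dome pumps down in that order, each about 20 mm of its 30 mm stroke with about 5 N at most; the square pump is still up, I saw nothing else moved, and I handed the job in about 11 s into the 43 s limit (no verdict came back).

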